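Tip the plate warmer's cover, catch it on a finger and let it down

TASK

The cover of the plate warmer stands open. Tip it forward with a fingertip so that it starts to fall, catch it under its front lip on the back of a finger while it is still well up, and let it down slowly on that finger until it is fully shut, without letting it slam; then take the finger away. Nothing is to be gripped or lifted, and the well plate inside and the things standing around are to stay where they are.

Things in the scene. Friction and masses are not known exactly. Their poses are not given: they have to be found in the camera images.
- warmer: Plate warmer: low white box fixed to the bench, 130 deep (x) x 150 wide (y) x 75 mm high, open on top. Origin: centre of its underside; x axis from its front (left and towards the robot; dark display, three buttons) to its rear, y left, z up. The cover's hinge line runs along y, 65 mm behind the origin and 75.5 mm above the underside, in the plane of the cover's underside.
- cover (a joint): Cover angle, rad: 0 shut (level), 1.57 upright, more leans back, stop 1.95. Friction holds it from 1.36 to 1.78; below 1.25 it falls by itself: 1.15 to 0.6 rad in 1.3 to 2.6 s, then shut at 0.5 to 0.8 rad/s, a slam. In the last 0.3 rad keep under 0.42 rad/s (68 mm/s at the lip). Moving it takes 1 to 3 N; over 15 N is rough.
- cover_lip (a point): Middle of the front edge of the cover's lip, half way through its 8 mm thickness (4 mm from the underside), 162 mm from the hinge line; nothing on the cover is farther out. The lip is 100 mm wide. Shut, it projects 32 mm past the housing's front, this point 97 mm in front of the warmer's origin and 79.5 mm above its underside.
- cover_hinge (a point): Middle of the cover's rear, on the hinge line but 4 mm above the cover's underside. Axes of the cover: -x runs to the lip, y along the hinge line, z out of its outer side (up when shut). The cover is a flat grey frame with a clear window, 8 mm thick, 150 mm wide, about 0.3 kg (varies).
- plate: Well plate, 74 x 108 x 14 mm, lying loose in the warmer's recess (floor 38 mm up), its top 20 mm below the rim; origin under its centre. Leave alone.
- bottle: Amber bottle, 57 mm wide, 114 mm high, beside the warmer, on its far side; origin under its centre. Leave alone.
- timer: Timer, 62 x 62 x 20 mm, beside the warmer, on its near side; origin under its centre. Leave alone.
- flask: Small conical flask, 50 mm wide, 70 mm high, at the front right; origin under its centre. Leave alone.
- petri: Petri dish, 58 mm wide, 15 mm high, beside the warmer, on its far side; origin under its centre. Leave alone.
- rack: Tube rack, 38 x 110 x 38 mm, at the back of the bench. Leave alone.

How it is judged:
On the way, in this order (a step that is already met when the one before it is completed fails the run):
1. the cover is tipped forward past its balance (value of joint cover below 1.3 rad), for 0.05 s.
2. the cover is caught and rests on the fingers, 0.95 to 0.3 rad open (value of joint cover between 0.3 and 0.95 rad and velocity of joint cover above -0.42 rad/s and contact force between the fingers and cover above 0.15 N), for 0.2 s.
3. the cover is nearly shut (under 0.1 rad) and still carried by the fingers (value of joint cover below 0.1 rad and velocity of joint cover above -0.42 rad/s and contact force between the fingers and cover above 0.15 N), for 0.1 s.
At the end, for the whole second after the job is handed in: The cover is shut (within 0.02 rad) and at rest; the well plate and all bystanders are within 12 mm of where they began (value of joint cover below 0.02 rad and velocity of joint cover above -0.05 rad/s and distance of each of bottle, timer, flask, petri, rack, plate from where it was at the start of the episode below 0.012 m); the robot touches nothing.
It fails at once if the cover falls faster than 0.42 rad/s within its last 0.3 rad (a slam) (value of joint cover below 0.3 rad and velocity of joint cover below -0.42 rad/s).
It fails at once if the cover is pressed or pinched with more than 15 N (contact force between the fingers and cover above 15 N).
It fails at once if the well plate or a bystander is moved by more than 12 mm or lifted (not (distance of bottle from where it was at the start of the episode below 0.012 m) or not (distance of timer from where it was at the start of the episode below 0.012 m) or not (distance of flask from where it was at the start of the episode below 0.012 m) or not (distance of petri from where it was at the start of the episode below 0.012 m) or not (distance of rack from where it was at the start of the episode below 0.012 m) or not (distance of plate from where it was at the start of the episode below 0.012 m)).
It also fails if it takes over 58 s, if anything falls off the work surface, if the arm or the gripper's body presses on something with over 40 N, if the wrist force passes 120 N, or if a joint passes its speed limit or range.

ROBOT

A 6-joint arm with a two-finger parallel gripper is mounted at the origin on a cart in front of the work surface, level with it; the furniture and walls round the work are solid. World frame = base frame: x ahead of the robot, y to its left, z up, the work surface at z = 0. Lengths are in m, angles in rad, forces in N, time in s.
With the tool pointing down it reaches from about 0.375 to 0.925 m from the base axis. Payload 5.7 kg.
Tool frame: the origin (TCP) lies on the centre line of the jaws, within the pads' length; the fingertips stand 8 mm ahead of it and the grasp point (between the pads) lies 11 mm behind it; z points along the fingers, y is the line along which they close (so a half turn about z gives the same grasp; the last joint's range is limited). The gripper opens to 85 mm and grips with 20 to 120 N. Pads are 22 mm wide; open, the fingers measure 114 mm over their backs; the gripper's body (76 mm by 85 mm) begins 54 mm behind the grasp point. The pads swing forward as they close: fully open they stand 13 mm farther back than shut.
Start: joints at [1.079, 0.359, 1.51, -0, 1.272, -0.115], TCP at [0.221, 0.558, 0.239] pointing down, gripper open.
Joint ranges: [-2.97, 2.97], [-1.01, 2.36], [0.21, 2.38], [-0.96, 4.11], [0.2, 2.71], [-2.98, 2.98]. Speed limits (rad/s): [2.39, 2.39, 3.14, 3.14, 3.14, 3.14].

INTERFACE

Orientations are given as a 3x3 rotation matrix whose columns are the frame's x, y, z axes.
In Python, from cell import env gives the robot as it stands.
- The arm moves only by the tool drive_tool, never from a script. Its argument "steps" is a list of rows, each an object with "offset": the shift along the world's x, y, z in units of 25 mm (1.0 is 25 mm), a list of three; "spin": the turn about the world's z in units of 8 degrees (1.0 is 8 degrees). In form: [{"offset": [x, y, z], "spin": spin}, ...]. A call has exactly 10 rows; each row is the pose to reach, as a shift and turn from the pose commanded when the call began; what a row does not reach only later rows make up. A row lasts 1/10 s, in which the tool goes at most 50 mm and 8.59 degrees, less where a joint would pass 70% of its speed; a pose out of reach is approached as far as the arm can. A call with a gripper value outside its range is refused whole. "hand" is the gripper command: -1 is shut, 1 is fully open, values between are in proportion, set as the call begins (left out, the last holds). The fingers move at their own pace and stop on an object; the grip force is fixed at half the most. Time passes only in rows, so rows that repeat a pose let the fingers close, or fill a call up. It gives the time, the measured TCP pose, the force, the opening and the grip force at its end, in the units of the state.
- env.get_state(): the state, without advancing time (a new reading comes with each control period).
- env.get_image(name): name is "side" or "top" or "wrist"; returns a dict with "img" (384x512x3 uint8, blue, green, red), "K" (3x3 intrinsics, pixels), "world_from_camera" (4x4, takes a point from camera to world coordinates). Camera axes: x right, y up, looking along -z (the intrinsics and any distortion apply to the point x, -y, -z); pixel columns grow to the right and rows downward; lengths in m; the calibration is good to about 2 mm. A picture is of the moment at which its call begins. There is no depth.
- env.hand_in(): hands the job in; it is judged then, once.
The state is a dict: "time": time; "qpos": joint angles; "joint_velocities": joint speeds; "joint_efforts": joint torques, N m; "eef_pos": TCP position; "ee_rot": TCP orientation; "ft_force": force on the tool from outside, world axes, zero at the start; "wrist_torque": the same for the moment, N m; "finger_gap": opening from 0.0 (shut) to 1.0 (fully open); "grasp_force": force on a finger pad.
Only numpy, scipy, OpenCV 4.12 (cv2) and the standard library are available. Lean on these libraries where they do the work, as an engineer would, in place of code of your own. Each camera call takes 0.05 s, during which the arm holds its last target. There are 200 camera calls.

## Working session

There is one attempt and no reset: what is moved stays moved. The work goes in short steps, Python scripts to look and compute and a tool call to move; the robot and the scene stay as the last step left them, time stands still between calls to the robot, and variables do not carry over. Pictures are saved under pics/ and viewed, at most 10 in all, crops included, and the job is handed in when it is done.

Besides the shell and the picture viewer there is one more tool, called in YAML: its name, and indented under it one key for each argument. drive_tool: Moves the arm, as the interface text tells. Its arguments: {"type":"object","properties":{"steps":{"type":"array"},"hand":{"type":"number"}},"required":["steps"]}

```bash
mkdir -p pics; ls; python3 - <<'E'
from cell import env
import cv2,numpy as np
for n in("side","top"):
    d=env.get_image(n); cv2.imwrite(f"pics/{n}0.png",d["img"]); np.savez(f"pics/{n}0.npz",**d)
    print(n,d["K"].round(1).tolist(),d["world_from_camera"].round(3).tolist(), d.keys())
s=env.get_state(); print(s["time"],s["eef_pos"],s["ee_rot"],s["finger_gap"])
E
```

```text
pics
side [[370.7, 0.0, 254.6], [0.0, 370.7, 193.8], [0.0, 0.0, 1.0]] [[-0.999, -0.006, -0.047, 0.514], [-0.04, -0.436, 0.899, 0.999], [-0.026, 0.9, 0.435, 0.499], [0.0, 0.0, 0.0, 1.0]] dict_keys(['img', 'K', 'world_from_camera'])
top [[444.5, 0.0, 254.1], [0.0, 444.5, 192.9], [0.0, 0.0, 1.0]] [[0.025, 0.997, -0.08, 0.507], [-1.0, 0.025, 0.004, 0.145], [0.006, 0.08, 0.997, 1.15], [0.0, 0.0, 0.0, 1.0]] dict_keys(['img', 'K', 'world_from_camera'])
0.1 [0.22046656 0.55738519 0.23851523] [[-9.29860734e-01  3.67910807e-01 -8.08345022e-04]
 [ 3.67911635e-01  9.29859589e-01 -1.47430708e-03]
 [ 2.09233863e-04 -1.66829980e-03 -9.99998586e-01]] 0.9991157142154659
```

View pics/side0.png

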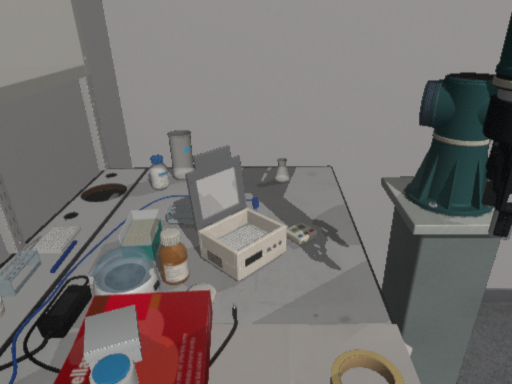

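View pics/top0.png

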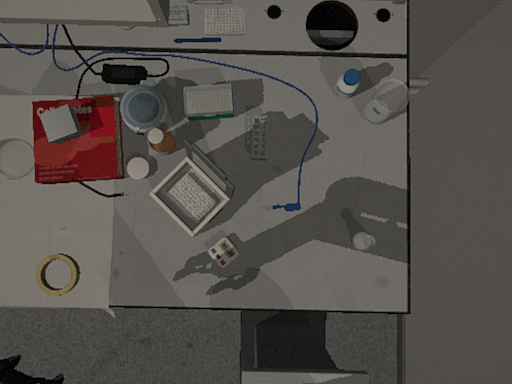

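Side view: warmer at about (243,242) with its cover standing open up to (215,155); bottle at (173,255), timer (301,232), flask (283,170). Top view: warmer centre at about (190,197), hinge side upper right, front facing lower left, bottle (161,140), petri (138,168), timer (222,250), flask (364,241).

```bash
python3 - <<'E'
import cv2,numpy as np
a=cv2.imread("pics/side0.png")[140:280,150:330]; b=cv2.imread("pics/top0.png")[115:275,115:275]
a=cv2.resize(a,None,fx=4,fy=4,interpolation=cv2.INTER_CUBIC); b=cv2.resize(b,(600,600),interpolation=cv2.INTER_CUBIC)
cv2.imwrite("pics/a.png",a); cv2.imwrite("pics/b.png",np.clip(b*1.4,0,255))
E
```

```text
[ WARN:0@0.112] global loadsave.cpp:1063 imwrite_ Unsupported depth image for selected encoder is fallbacked to CV_8U.
```

View pics/a.png

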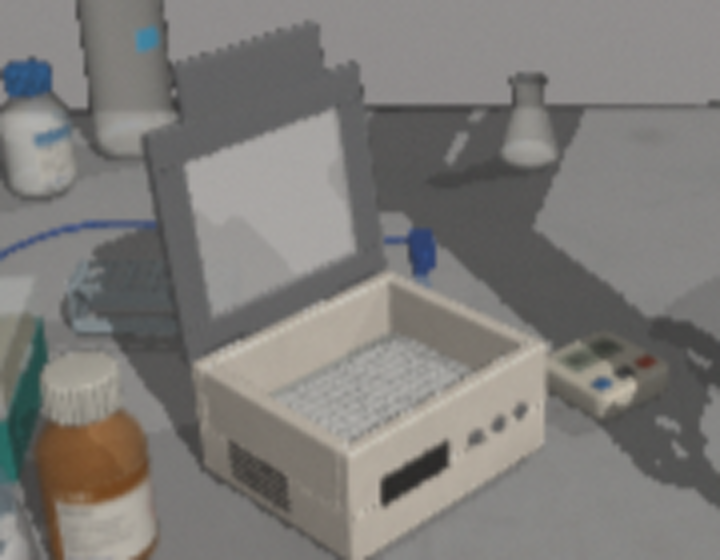

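View pics/b.png

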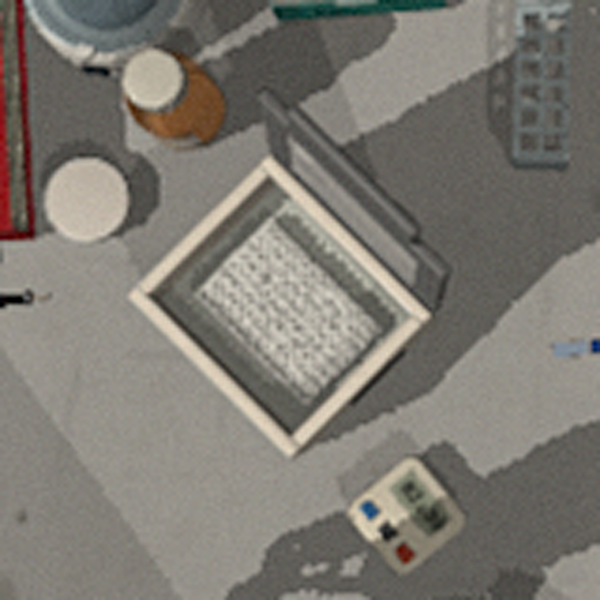

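Crop a (4x, offset 150,140): rim corners front-left (350,447), front-right (548,348), rear-right (388,275), rear-left (197,368); lip corners (175,65), (320,22). Crop b (3.75x, offset 115,115): rim corners left (132,294), bottom (293,455), right (430,316), top (268,157).

```bash
cat >h.py <<'E'
import numpy as np,cv2
def ray(d,uv):
    K,T=d["K"],d["world_from_camera"]
    p=np.linalg.solve(K,[uv[0],uv[1],1.]); v=T[:3,:3]@(p*[1,-1,-1]); return T[:3,3],v/np.linalg.norm(v)
def onz(d,uv,z):
    o,v=ray(d,uv); return o+v*(z-o[2])/v[2]
def onpl(d,uv,p,n):
    o,v=ray(d,uv); return o+v*((p-o)@n)/(v@n)
S=dict(np.load("pics/side0.npz")); T=dict(np.load("pics/top0.npz"))
sa=lambda q:(q[0]/4+150-.4,q[1]/4+140-.4); tb=lambda q:(q[0]/3.75+115-.4,q[1]/3.75+115-.4)
E
python3 - <<'E'
from h import *
R={"FL":((350,447),(132,294)),"FR":((548,348),(293,455)),"RR":((388,275),(430,316)),"RL":((197,368),(268,157))}
P={}
for k,(a,b) in R.items():
    ps,pt=onz(S,sa(a),.075),onz(T,tb(b),.075); print(k,ps.round(4),pt.round(4)); P[k]=(ps,pt)
for i in(0,1):
    q={k:v[i] for k,v in P.items()}
    c=sum(q.values())/4; xv=(q["RL"]+q["RR"]-q["FL"]-q["FR"])/2; yv=(q["FL"]+q["RL"]-q["FR"]-q["RR"])/2
    print(c.round(4),np.linalg.norm(xv),np.linalg.norm(yv),np.degrees(np.arctan2(xv[1],xv[0])),np.degrees(np.arctan2(-yv[0],yv[1])))
q=P
c=np.mean([v for p in P.values() for v in p],0); yaw=np.arctan2(*(lambda x:(x[1],x[0]))(sum(P["RL"])+sum(P["RR"])-sum(P["FL"])-sum(P["FR"])))
yv=sum(P["FL"])+sum(P["RL"])-sum(P["FR"])-sum(P["RR"]); yaw=(yaw+np.arctan2(-yv[0],yv[1]))/2
print("yaw",np.degrees(yaw)); x=np.array([np.cos(yaw),np.sin(yaw),0]); y=np.array([-x[1],x[0],0]); c[2]=0
h=c+.065*x+[0,0,.0755]
# cover angle: inner(front) lip corners lie on plane through hinge; width 100, dist 162
for deg in(78,82,86,90,94,98,102):
    t=np.radians(deg); u=-np.cos(t)*x+[0,0,np.sin(t)]; n=np.cross(u,y)
    out=[]
    for uv in((175,65),(320,22)):
        p=onpl(S,sa(uv),h,n)-h; out+= [p@u,p@y]
    for uv in((147,133),(360,65)):
        p=onpl(S,sa(uv),h,n)-h; out+= [p@u,p@y]
    print(deg,np.round(out,4))
for n,uv,z in(("bottle",(153,80),.114),("petri",(87,198),.015),("timer",(407,515),.02)): print(n,onz(T,tb(uv),z).round(3))
print("flask",onz(T,(364,241),.05).round(3))
print(c,x,y,h)
E
```

```text
FL [0.5844 0.3853 0.075 ] [0.5865 0.3941 0.075 ]
FR [0.4823 0.2898 0.075 ] [0.4856 0.2865 0.075 ]
RR [0.5762 0.2033 0.075 ] [0.5771 0.2013 0.075 ]
RL [0.6746 0.3104 0.075 ] [0.6781 0.3097 0.075 ]
[0.5793 0.2972 0.075 ] 0.12243858715077428 0.14251477275335328 -41.25754066795751 -44.69579677969218
[0.5818 0.2979 0.075 ] 0.12482467050539725 0.1478332375523415 -42.80775734328446 -43.05879354096553
yaw -42.95121521490655
78 [ 0.1925  0.0913  0.1907  0.0006  0.1602  0.1065  0.1562 -0.0316]
82 [ 0.184   0.0814  0.1821 -0.0115  0.1524  0.0986  0.1485 -0.0422]
86 [ 0.1769  0.0724  0.1751 -0.0226  0.146   0.0915  0.1422 -0.0518]
90 [ 0.1712  0.0639  0.1695 -0.0329  0.1408  0.0849  0.1371 -0.0606]
94 [ 0.1667  0.056   0.1649 -0.0427  0.1366  0.0787  0.1329 -0.0689]
98 [ 0.1631  0.0484  0.1614 -0.0519  0.1332  0.0729  0.1296 -0.0768]
102 [ 0.1605  0.0411  0.1587 -0.0609  0.1306  0.0673  0.1271 -0.0842]
bottle [0.719 0.378 0.114]
petri [0.656 0.442 0.015]
timer [0.446 0.216 0.02 ]
flask [ 0.483 -0.132  0.05 ]
[0.58058958 0.2975441  0.        ] [ 0.73193413 -0.6813754   0.        ] [0.6813754  0.73193413 0.        ] [0.6281653 0.2532547 0.0755   ]
```

drive_tool:
  steps:
    - {"offset": [0, 0, 1.8], "spin": 0}
    - {"offset": [0.8, -0.6, 3.6], "spin": 1}
    - {"offset": [2, -1.5, 3.6], "spin": 2}
    - {"offset": [3.2, -2.4, 3.6], "spin": 3}
    - {"offset": [4.4, -3.3, 3.6], "spin": 4}
    - {"offset": [5.6, -4.2, 3.6], "spin": 5}
    - {"offset": [6.8, -5.1, 3.6], "spin": 6}
    - {"offset": [8, -6, 3.6], "spin": 7}
    - {"offset": [8, -6, 3.6], "spin": 8}
    - {"offset": [8, -6, 3.6], "spin": 8.57}
  hand: -1

```text
time: 1.1
eef_pos: [0.4216, 0.4067, 0.3286]
ee_rot: [[-0.681, -0.733, -0.001], [-0.733, 0.681, -0.001], [0.001, 0.0, -1.0]]
ft_force: [-0.7, 0.8, 0.5]
finger_gap: 0.0
grasp_force: 0.0
```

```bash
python3 - <<'E'
from cell import env
import cv2,numpy as np
a=env.get_image("side")["img"]; b=env.get_image("wrist")["img"]
a=cv2.resize(a[40:340,200:512],(416,400),interpolation=cv2.INTER_CUBIC); b=cv2.resize(b,(384,288)); b=cv2.copyMakeBorder(b,0,112,0,0,cv2.BORDER_CONSTANT)
cv2.imwrite("pics/c.png",np.clip(np.hstack([a,b])*1.4,0,255).astype(np.uint8))
s=env.get_state(); print(s["time"],s["eef_pos"],s["ee_rot"].round(3),s["finger_gap"],s["ft_force"],np.round(s["qpos"],2))
E
```

```text
1.2 [0.42086095 0.40733434 0.32871783] [[-0.683 -0.731 -0.001]
 [-0.731  0.683 -0.001]
 [ 0.001  0.    -1.   ]] -0.00015201313314681838 [-0.51613843  0.74839181 -0.0740751 ] [ 0.65  0.27  1.41 -0.    1.46 -1.74]
```

View pics/c.png

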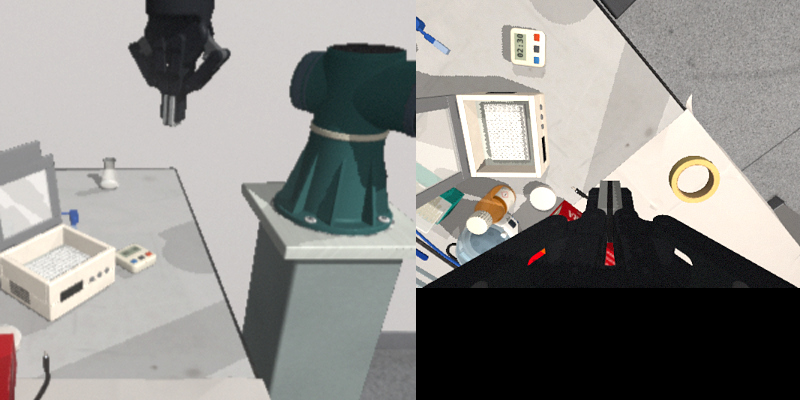

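Pictures show the gripper shut: thin fingers, ~35 mm straight at the tip, with wide elbows along the tool's y axis above; the elbows could foul the cover, so I turn so that the closing line runs parallel to the hinge and the fingers' flat flank meets the lip.

drive_tool:
  steps:
    - {"offset": [1.3, -1.0, 0], "spin": -1.07}
    - {"offset": [2.6, -2.0, 0], "spin": -2.14}
    - {"offset": [3.9, -3.0, 0], "spin": -3.21}
    - {"offset": [5.2, -4.1, 0], "spin": -4.28}
    - {"offset": [6.5, -5.1, 0], "spin": -5.35}
    - {"offset": [7.8, -6.1, 0], "spin": -6.42}
    - {"offset": [9.1, -7.1, 0], "spin": -7.49}
    - {"offset": [10.3, -8.1, 0], "spin": -8.56}
    - {"offset": [10.3, -8.1, 0], "spin": -9.63}
    - {"offset": [10.3, -8.1, 0], "spin": -10.7}

```text
time: 2.2
eef_pos: [0.679, 0.2043, 0.3282]
ee_rot: [[-0.775, 0.632, -0.001], [0.632, 0.775, -0.0], [0.001, -0.001, -1.0]]
ft_force: [-0.7, 0.0, -0.3]
finger_gap: 0.001
grasp_force: 0.0
```

drive_tool:
  steps:
    - {"offset": [0, 0, 0], "spin": -0.55}
    - {"offset": [0, 0, -0.5], "spin": -0.55}
    - {"offset": [0, 0, -1.0], "spin": -0.55}
    - {"offset": [0, 0, -1.5], "spin": -0.55}
    - {"offset": [0, 0, -2.2], "spin": -0.55}
    - {"offset": [0, 0, -2.8], "spin": -0.55}
    - {"offset": [0, 0, -3.4], "spin": -0.55}
    - {"offset": [0, 0, -4.0], "spin": -0.55}
    - {"offset": [0, 0, -4.2], "spin": -0.55}
    - {"offset": [0, 0, -4.2], "spin": -0.55}

```text
time: 3.2
eef_pos: [0.6776, 0.2053, 0.2229]
ee_rot: [[-0.731, 0.682, -0.002], [0.682, 0.731, -0.0], [0.001, -0.002, -1.0]]
ft_force: [0.0, 0.7, 0.7]
finger_gap: 0.001
grasp_force: 0.0
```

```bash
python3 - <<'E'
from cell import env
import cv2,numpy as np
A=env.get_image("side"); np.savez("pics/side1.npz",**A); B=env.get_image("top")
a=cv2.resize(A["img"][90:290,130:330],(400,400),interpolation=cv2.INTER_CUBIC); b=cv2.resize(B["img"][115:265,125:275],(400,400),interpolation=cv2.INTER_CUBIC)
cv2.imwrite("pics/d.png",np.clip(np.hstack([a,b])*1.3,0,255).astype(np.uint8))
s=env.get_state(); print(s["time"],s["eef_pos"],s["ee_rot"].round(3),s["ft_force"],np.round(s["qpos"],2))
E
```

```text
3.3 [0.67870259 0.20544994 0.22479608] [[-0.731  0.682  0.001]
 [ 0.682  0.731  0.   ]
 [-0.001  0.001 -1.   ]] [-0.38216679 -0.10463391  0.94098698] [ 0.2   0.53  1.27 -0.    1.35 -0.62]
```

View pics/d.png

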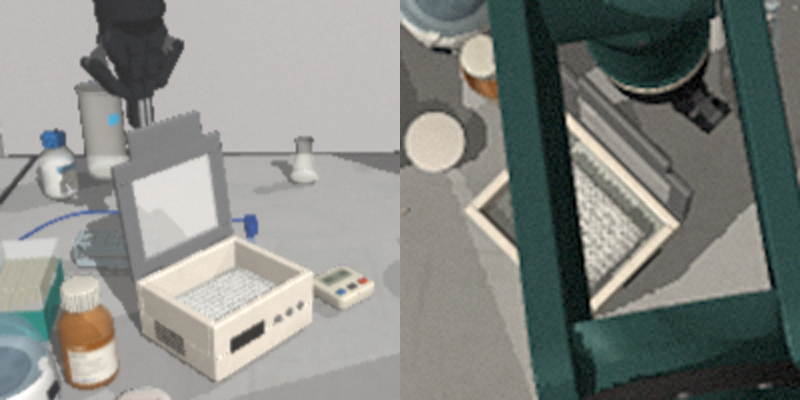

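The side view (left) shows the shut fingers behind the lip (tips hidden near (150,125) of the crop) and clear of everything; the arm hides most of the top view. Now the tip.

drive_tool:
  steps:
    - {"offset": [-0.44, 0.41, 0], "spin": 0}
    - {"offset": [-0.88, 0.82, 0], "spin": 0}
    - {"offset": [-1.17, 1.09, 0], "spin": 0}
    - {"offset": [-1.46, 1.36, 0], "spin": 0}
    - {"offset": [-1.76, 1.63, 0], "spin": 0}
    - {"offset": [-2.05, 1.91, 0], "spin": 0}
    - {"offset": [-2.34, 2.18, 0], "spin": 0}
    - {"offset": [-2.64, 2.45, 0], "spin": 0}
    - {"offset": [-2.93, 2.72, 0], "spin": 0}
    - {"offset": [-3.22, 3.0, 0], "spin": 0}

```text
time: 4.3
eef_pos: [0.5969, 0.2808, 0.2241]
ee_rot: [[-0.731, 0.682, -0.001], [0.682, 0.731, -0.0], [0.0, -0.001, -1.0]]
ft_force: [1.6, -0.4, -0.9]
finger_gap: 0.001
grasp_force: 0.5
```

```bash
python3 - <<'E'
from cell import env
import cv2,numpy as np
A=env.get_image("side"); np.savez("pics/side2.npz",**A)
a=cv2.resize(A["img"][90:290,130:330],(600,600),interpolation=cv2.INTER_CUBIC)
cv2.imwrite("pics/e.png",np.clip(a*1.3,0,255).astype(np.uint8))
s=env.get_state(); print(s["time"],s["eef_pos"],s["ft_force"])
E
```

```text
4.35 [0.59556145 0.28206208 0.22411514] [-1.63804111  0.15553596 -0.41717446]
```

View pics/e.png

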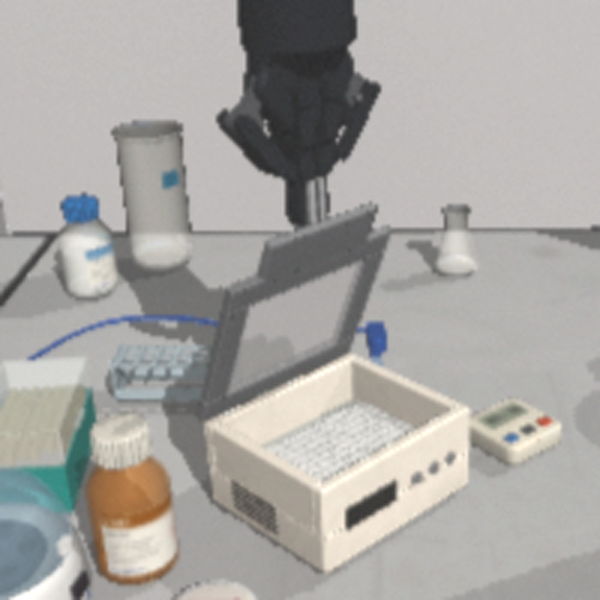

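The cover leans well forward, lip corners at crop (268,240) and (376,206). Quick check of the angle.

```bash
python3 - <<'E'
from h import *
d=dict(np.load("pics/side2.npz")); x=np.array([.732,-.6814,0]); y=np.array([.6814,.732,0]); h=np.array([.6282,.2533,.0755])
for t in(1.0,1.1,1.15,1.2,1.25,1.3):
    u=-np.cos(t)*x+[0,0,np.sin(t)]; n=np.cross(u,y)
    print(t,[np.round([(p:=onpl(d,(a/3+129.6,b/3+89.6),h,n)-h)@u,p@y],3).tolist() for a,b in((266,242),(376,207))])
E
```

```text
1.0 [[0.215, 0.094], [0.208, 0.001]]
1.1 [[0.184, 0.069], [0.178, -0.03]]
1.15 [[0.173, 0.059], [0.167, -0.042]]
1.2 [[0.163, 0.05], [0.157, -0.053]]
1.25 [[0.154, 0.041], [0.149, -0.063]]
1.3 [[0.147, 0.034], [0.142, -0.072]]
```

drive_tool:
  steps:
    - {"offset": [0, 0, 2], "spin": 0}
    - {"offset": [-0.88, 0.82, 2.4], "spin": 0}
    - {"offset": [-2.2, 2.04, 2], "spin": 0}
    - {"offset": [-2.93, 2.72, 0.5], "spin": 0}
    - {"offset": [-2.93, 2.72, -1.3], "spin": 0}
    - {"offset": [-2.93, 2.72, -2], "spin": 0}
    - {"offset": [-2.78, 2.59, -2], "spin": 0}
    - {"offset": [-2.64, 2.45, -2], "spin": 0}
    - {"offset": [-2.49, 2.32, -2], "spin": 0}
    - {"offset": [-2.42, 2.25, -2], "spin": 0}

```text
time: 5.35
eef_pos: [0.5392, 0.3365, 0.1761]
ee_rot: [[-0.73, 0.683, 0.003], [0.683, 0.73, 0.001], [-0.001, 0.003, -1.0]]
ft_force: [0.0, 0.3, -0.3]
finger_gap: -0.001
grasp_force: 0.0
```

```bash
python3 - <<'E'
from cell import env
import cv2,numpy as np
A=env.get_image("side"); np.savez("pics/side3.npz",**A)
a=cv2.resize(A["img"][90:290,130:330],(600,600),interpolation=cv2.INTER_CUBIC)
cv2.imwrite("pics/f.png",np.clip(a*1.3,0,255).astype(np.uint8))
s=env.get_state(); print(s["time"],s["eef_pos"],s["ft_force"])
E
```

```text
5.4 [0.53908995 0.33629011 0.17583931] [ 0.63090034 -0.31592699  0.5229984 ]
```

View pics/f.png

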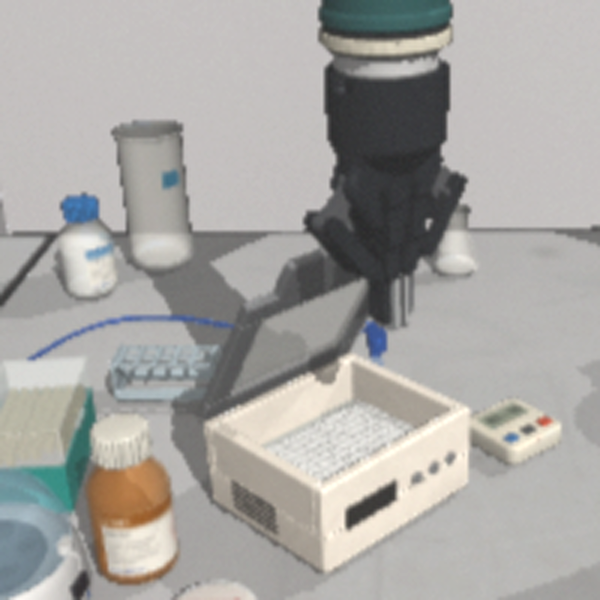

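```bash
python3 - <<'E'
from h import *
d=dict(np.load("pics/side3.npz")); x=np.array([.732,-.6814,0]); y=np.array([.6814,.732,0]); h=np.array([.6282,.2533,.0755])
K=d["K"]; W=np.linalg.inv(d["world_from_camera"])
def pr(p):
    q=W[:3,:3]@p+W[:3,3]; q=K@(q*[1,-1,-1]); q=q[:2]/q[2]; return ((q-[129.6,89.6])*3).round().astype(int).tolist()
for t in(.7,.8,.9,1.0,1.1):
    u=-np.cos(t)*x+[0,0,np.sin(t)]
    print(t,"lip",[pr(h+.162*u+s*y) for s in(.05,-.05)],"sh",[pr(h+.13*u+s*y) for s in(.075,-.075)])
print("tip",pr(np.array([.539,.3363,.168])))
E
```

```text
0.7 lip [[336, 337], [443, 288]] sh [[283, 367], [441, 294]]
0.8 lip [[324, 315], [431, 268]] sh [[273, 350], [432, 279]]
0.9 lip [[310, 295], [418, 249]] sh [[263, 333], [422, 264]]
1.0 lip [[296, 275], [404, 232]] sh [[251, 318], [411, 251]]
1.1 lip [[281, 258], [389, 217]] sh [[240, 304], [400, 239]]
tip [390, 327]
```

Left lip corner near (282,262) and shoulder (240,306): cover at about 1.07 rad, falling toward the finger, which stands in front of the lip. Wait.

drive_tool:
  steps:
    - {"offset": [0, 0, 0], "spin": 0}
    - {"offset": [0, 0, 0], "spin": 0}
    - {"offset": [0, 0, 0], "spin": 0}
    - {"offset": [0, 0, 0], "spin": 0}
    - {"offset": [0, 0, 0], "spin": 0}
    - {"offset": [0, 0, 0], "spin": 0}
    - {"offset": [0, 0, 0], "spin": 0}
    - {"offset": [0, 0, 0], "spin": 0}
    - {"offset": [0, 0, 0], "spin": 0}
    - {"offset": [0, 0, 0], "spin": 0}

```text
time: 6.4
eef_pos: [0.5372, 0.3367, 0.1742]
ee_rot: [[-0.731, 0.682, -0.0], [0.682, 0.731, 0.0], [0.0, -0.0, -1.0]]
ft_force: [0.0, 1.0, -0.2]
finger_gap: -0.002
grasp_force: 0.2
```

```bash
cat >look.py <<'E'
from cell import env
import numpy as np,sys,cv2
F=[]
for i in range(int(sys.argv[2])):
    A=env.get_image("side"); s=env.get_state(); F.append(s["ft_force"])
np.savez(f"pics/{sys.argv[1]}.npz",**A); F=np.array(F)
x=np.array([.732,-.6814,0]); h=np.array([.6282,.2533,.0755]); p=s["eef_pos"]-h
print("t",s["time"],"F x_w,z",(F@x).round(1),F[:,2].round(1),"mean",(F@x).mean().round(2),F[:,2].mean().round(2),"pos x_w,z",(p@x).round(4),s["eef_pos"][2].round(4))
E
python3 look.py s4 3; python3 - <<'E'
import numpy as np,cv2
a=np.load("pics/s4.npz")["img"]; a=cv2.resize(a[90:290,130:330],(600,600),interpolation=cv2.INTER_CUBIC)
cv2.imwrite("pics/g.png",np.clip(a*1.3,0,255).astype(np.uint8))
E
```

```text
t 6.55 F x_w,z [-0.4 -1.3 -1.4] [-0.4 -0.1 -0.4] mean -1.01 -0.3 pos x_w,z -0.1235 0.1742
```

View pics/g.png

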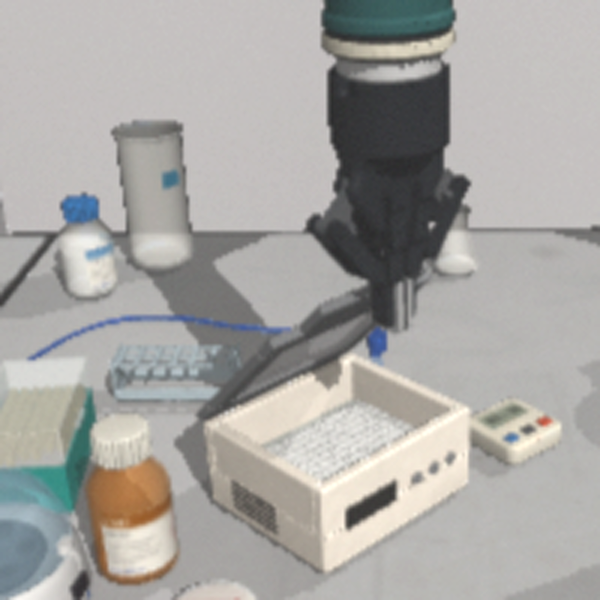

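The cover now rests on the finger: left lip corner about (308,300), so about 0.88 rad, with a 1 N push on the finger. Let it down along the arc.

drive_tool:
  steps:
    - {"offset": [-0.08, 0.07, -0.1], "spin": 0}
    - {"offset": [-0.16, 0.15, -0.19], "spin": 0}
    - {"offset": [-0.24, 0.22, -0.3], "spin": 0}
    - {"offset": [-0.32, 0.3, -0.4], "spin": 0}
    - {"offset": [-0.4, 0.37, -0.51], "spin": 0}
    - {"offset": [-0.48, 0.44, -0.62], "spin": 0}
    - {"offset": [-0.55, 0.51, -0.73], "spin": 0}
    - {"offset": [-0.61, 0.57, -0.84], "spin": 0}
    - {"offset": [-0.69, 0.64, -0.95], "spin": 0}
    - {"offset": [-0.75, 0.7, -1.07], "spin": 0}

```text
time: 7.55
eef_pos: [0.5183, 0.3543, 0.1473]
ee_rot: [[-0.731, 0.682, -0.0], [0.682, 0.731, -0.0], [0.0, -0.0, -1.0]]
ft_force: [-0.8, 0.1, -0.3]
finger_gap: -0.002
grasp_force: 0.2
```

```bash
python3 look.py s5 5; cat >ang.py <<'E'
from h import *
import sys
d=dict(np.load(f"pics/{sys.argv[1]}.npz")); x=np.array([.732,-.6814,0]); y=np.array([.6814,.732,0]); h=np.array([.6282,.2533,.0755])
K=d["K"]; W=np.linalg.inv(d["world_from_camera"]); g=cv2.cvtColor(d["img"],cv2.COLOR_BGR2GRAY).astype(np.float32)
# grey level along the arc of points on the cover's left strip (y=70 mm); cover is dark
ts=np.arange(-.1,1.3,.02)
for r in(.06,.09,.12):
    P=np.array([h+r*(-np.cos(t)*x+[0,0,np.sin(t)])+.070*y for t in ts])
    q=(W[:3,:3]@P.T).T+W[:3,3]; q=(K@(q*[1,-1,-1]).T).T; q=q[:,:2]/q[:,2:]
    v=cv2.remap(g,q[None,:,0].astype(np.float32),q[None,:,1].astype(np.float32),cv2.INTER_LINEAR)[0]
    print(r," ".join(f"{t:.2f}:{int(a)}" for t,a in zip(ts,v)))
E
for n in s4 s5; do python3 ang.py $n; done
```

```text
t 7.8 F x_w,z [-1.6 -0.8 -1.7 -0.8 -0.9] [-1.3 -0.1 -1.3 -1.  -0.7] mean -1.17 -0.86 pos x_w,z -0.1493 0.1474
0.06 -0.10:134 -0.08:141 -0.06:147 -0.04:154 -0.02:155 0.00:154 0.02:152 0.04:150 0.06:149 0.08:151 0.10:154 0.12:160 0.14:163 0.16:167 0.18:170 0.20:171 0.22:172 0.24:172 0.26:172 0.28:171 0.30:170 0.32:170 0.34:170 0.36:170 0.38:169 0.40:168 0.42:168 0.44:169 0.46:169 0.48:170 0.50:172 0.52:177 0.54:181 0.56:173 0.58:158 0.60:137 0.62:111 0.64:86 0.66:68 0.68:72 0.70:79 0.72:85 0.74:83 0.76:70 0.78:60 0.80:58 0.82:60 0.84:64 0.86:68 0.88:69 0.90:70 0.92:71 0.94:74 0.96:79 0.98:83 1.00:87 1.02:87 1.04:87 1.06:88 1.08:88 1.10:88 1.12:88 1.14:87 1.16:87 1.18:88 1.20:88 1.22:89 1.24:88 1.26:87 1.28:86
0.09 -0.10:124 -0.08:131 -0.06:141 -0.04:158 -0.02:167 0.00:173 0.02:174 0.04:171 0.06:169 0.08:168 0.10:168 0.12:158 0.14:156 0.16:151 0.18:147 0.20:146 0.22:144 0.24:138 0.26:139 0.28:148 0.30:165 0.32:170 0.34:170 0.36:170 0.38:170 0.40:169 0.42:169 0.44:168 0.46:168 0.48:168 0.50:169 0.52:169 0.54:169 0.56:173 0.58:167 0.60:149 0.62:118 0.64:77 0.66:75 0.68:90 0.70:95 0.72:89 
[... 1944 characters left out ...]
3 1.06:104 1.08:93 1.10:91 1.12:89 1.14:89 1.16:89 1.18:90 1.20:89 1.22:88 1.24:85 1.26:82 1.28:77
0.12 -0.10:132 -0.08:135 -0.06:140 -0.04:151 -0.02:160 0.00:166 0.02:163 0.04:164 0.06:167 0.08:158 0.10:162 0.12:159 0.14:152 0.16:156 0.18:152 0.20:151 0.22:147 0.24:155 0.26:156 0.28:150 0.30:152 0.32:151 0.34:147 0.36:138 0.38:150 0.40:162 0.42:131 0.44:102 0.46:100 0.48:101 0.50:100 0.52:98 0.54:83 0.56:74 0.58:73 0.60:69 0.62:77 0.64:98 0.66:100 0.68:75 0.70:82 0.72:87 0.74:86 0.76:86 0.78:89 0.80:89 0.82:89 0.84:88 0.86:89 0.88:88 0.90:88 0.92:90 0.94:88 0.96:82 0.98:79 1.00:86 1.02:89 1.04:90 1.06:89 1.08:89 1.10:89 1.12:89 1.14:88 1.16:88 1.18:89 1.20:90 1.22:91 1.24:90 1.26:91 1.28:90
```

Left-edge band in the pictures gives 0.775 rad then 0.54 rad, agreeing with the lip resting 11 mm behind the tool's centre (0.547). Continue to about 0.3.

drive_tool:
  steps:
    - {"offset": [-0.06, 0.05, -0.14], "spin": 0}
    - {"offset": [-0.12, 0.11, -0.27], "spin": 0}
    - {"offset": [-0.17, 0.16, -0.42], "spin": 0}
    - {"offset": [-0.22, 0.21, -0.56], "spin": 0}
    - {"offset": [-0.27, 0.25, -0.7], "spin": 0}
    - {"offset": [-0.32, 0.3, -0.85], "spin": 0}
    - {"offset": [-0.36, 0.34, -1.0], "spin": 0}
    - {"offset": [-0.4, 0.37, -1.15], "spin": 0}
    - {"offset": [-0.44, 0.41, -1.3], "spin": 0}
    - {"offset": [-0.46, 0.43, -1.46], "spin": 0}

```text
time: 8.8
eef_pos: [0.5068, 0.3652, 0.1108]
ee_rot: [[-0.731, 0.682, -0.0], [0.682, 0.731, 0.0], [0.0, 0.0, -1.0]]
ft_force: [-1.9, 2.6, 0.2]
finger_gap: -0.0
grasp_force: 1.5
```

```bash
python3 look.py s6 5; sed -i 's/np.arange(-.1,1.3,.02)/np.arange(-.02,.6,.02)/; s/(.06,.09,.12)/(.09,.12)/' ang.py; python3 ang.py s6
```

```text
t 9.05 F x_w,z [-1.3 -1.7 -2.4 -3.1 -2.8] [-0.9 -0.7 -1.2 -0.4 -0.7] mean -2.28 -0.78 pos x_w,z -0.1651 0.1109
0.09 -0.02:157 0.00:157 0.02:155 0.04:150 0.06:136 0.08:118 0.10:99 0.12:94 0.14:93 0.16:92 0.18:92 0.20:91 0.22:90 0.24:86 0.26:80 0.28:75 0.30:73 0.32:73 0.34:76 0.36:79 0.38:81 0.40:81 0.42:82 0.44:85 0.46:94 0.48:110 0.50:124 0.52:131 0.54:133 0.56:132 0.58:127
0.12 -0.02:162 0.00:168 0.02:161 0.04:153 0.06:154 0.08:153 0.10:162 0.12:160 0.14:154 0.16:157 0.18:153 0.20:135 0.22:103 0.24:96 0.26:94 0.28:82 0.30:75 0.32:76 0.34:79 0.36:80 0.38:84 0.40:89 0.42:99 0.44:123 0.46:132 0.48:134 0.50:134 0.52:133 0.54:133 0.56:133 0.58:132
```

drive_tool:
  steps:
    - {"offset": [-0.01, 0.01, -0.06], "spin": 0}
    - {"offset": [-0.02, 0.02, -0.12], "spin": 0}
    - {"offset": [-0.03, 0.03, -0.18], "spin": 0}
    - {"offset": [-0.04, 0.04, -0.25], "spin": 0}
    - {"offset": [-0.05, 0.05, -0.31], "spin": 0}
    - {"offset": [-0.06, 0.06, -0.37], "spin": 0}
    - {"offset": [-0.07, 0.065, -0.44], "spin": 0}
    - {"offset": [-0.08, 0.07, -0.5], "spin": 0}
    - {"offset": [-0.085, 0.08, -0.56], "spin": 0}
    - {"offset": [-0.095, 0.09, -0.63], "spin": 0}

```text
time: 10.05
eef_pos: [0.504, 0.3675, 0.0951]
ee_rot: [[-0.731, 0.682, -0.001], [0.682, 0.731, 0.0], [0.001, -0.0, -1.0]]
ft_force: [-4.1, 3.7, -0.2]
finger_gap: 0.001
grasp_force: 3.0
```

```bash
python3 look.py s7 6; python3 ang.py s7
```

```text
t 10.35 F x_w,z [-6.2 -5.6 -6.  -7.  -5.8 -5.6] [ 0.1  0.  -1.2 -0.4 -0.3 -0.4] mean -6.05 -0.37 pos x_w,z -0.1687 0.095
0.09 -0.02:158 0.00:157 0.02:152 0.04:142 0.06:124 0.08:108 0.10:97 0.12:96 0.14:91 0.16:84 0.18:77 0.20:74 0.22:76 0.24:81 0.26:85 0.28:87 0.30:88 0.32:88 0.34:88 0.36:90 0.38:97 0.40:109 0.42:129 0.44:140 0.46:142 0.48:142 0.50:142 0.52:142 0.54:141 0.56:138 0.58:135
0.12 -0.02:162 0.00:169 0.02:162 0.04:153 0.06:154 0.08:154 0.10:164 0.12:159 0.14:135 0.16:97 0.18:77 0.20:76 0.22:80 0.24:86 0.26:87 0.28:89 0.30:89 0.32:89 0.34:106 0.36:128 0.38:138 0.40:142 0.42:143 0.44:142 0.46:142 0.48:142 0.50:142 0.52:142 0.54:143 0.56:141 0.58:137
```

drive_tool:
  steps:
    - {"offset": [-0.01, 0.01, -0.065], "spin": 0}
    - {"offset": [-0.017, 0.016, -0.13], "spin": 0}
    - {"offset": [-0.024, 0.022, -0.19], "spin": 0}
    - {"offset": [-0.031, 0.029, -0.26], "spin": 0}
    - {"offset": [-0.038, 0.035, -0.32], "spin": 0}
    - {"offset": [-0.044, 0.041, -0.39], "spin": 0}
    - {"offset": [-0.049, 0.046, -0.45], "spin": 0}
    - {"offset": [-0.054, 0.05, -0.52], "spin": 0}
    - {"offset": [-0.058, 0.054, -0.58], "spin": 0}
    - {"offset": [-0.061, 0.057, -0.65], "spin": 0}

```text
time: 11.35
eef_pos: [0.5024, 0.369, 0.0787]
ee_rot: [[-0.731, 0.682, -0.001], [0.682, 0.731, 0.0], [0.001, -0.0, -1.0]]
ft_force: [-5.3, 4.5, -0.4]
finger_gap: 0.0
grasp_force: 3.3
```

```bash
python3 look.py s8 6; python3 ang.py s8
```

```text
t 11.65 F x_w,z [-5.8 -6.7 -6.2 -6.5 -6.2 -6.4] [-1.7 -1.6 -1.  -1.2 -0.4 -1.2] mean -6.29 -1.17 pos x_w,z -0.1709 0.0786
0.09 -0.02:156 0.00:145 0.02:125 0.04:97 0.06:81 0.08:75 0.10:77 0.12:81 0.14:89 0.16:93 0.18:94 0.20:94 0.22:94 0.24:94 0.26:94 0.28:96 0.30:102 0.32:118 0.34:138 0.36:148 0.38:152 0.40:152 0.42:152 0.44:152 0.46:152 0.48:152 0.50:152 0.52:151 0.54:148 0.56:142 0.58:138
0.12 -0.02:165 0.00:171 0.02:159 0.04:126 0.06:93 0.08:79 0.10:80 0.12:86 0.14:92 0.16:94 0.18:94 0.20:99 0.22:102 0.24:104 0.26:122 0.28:141 0.30:150 0.32:151 0.34:150 0.36:147 0.38:149 0.40:152 0.42:153 0.44:153 0.46:152 0.48:152 0.50:153 0.52:153 0.54:152 0.56:150 0.58:143
```

drive_tool:
  steps:
    - {"offset": [-0.003, 0.003, -0.065], "spin": 0}
    - {"offset": [-0.006, 0.006, -0.13], "spin": 0}
    - {"offset": [-0.009, 0.008, -0.19], "spin": 0}
    - {"offset": [-0.011, 0.01, -0.26], "spin": 0}
    - {"offset": [-0.013, 0.012, -0.32], "spin": 0}
    - {"offset": [-0.014, 0.013, -0.39], "spin": 0}
    - {"offset": [-0.015, 0.014, -0.45], "spin": 0}
    - {"offset": [-0.015, 0.014, -0.52], "spin": 0}
    - {"offset": [-0.015, 0.014, -0.58], "spin": 0}
    - {"offset": [-0.015, 0.014, -0.65], "spin": 0}

```text
time: 12.65
eef_pos: [0.5022, 0.3698, 0.0633]
ee_rot: [[-0.731, 0.682, -0.0], [0.682, 0.731, 0.001], [0.001, 0.001, -1.0]]
ft_force: [-6.5, 5.2, 6.8]
finger_gap: 0.0
grasp_force: 4.1
```

```bash
python3 look.py s9 6; python3 ang.py s9 | cut -c1-140
```

```text
t 12.95 F x_w,z [-8.1 -7.7 -7.2 -6.3 -7.7 -7.4] [5.  3.2 3.8 3.6 3.3 4.2] mean -7.41 3.86 pos x_w,z -0.1716 0.0631
0.09 -0.02:116 0.00:96 0.02:82 0.04:87 0.06:93 0.08:98 0.10:101 0.12:100 0.14:99 0.16:99 0.18:100 0.20:100 0.22:101 0.24:108 0.26:122 0.28:1
0.12 -0.02:122 0.00:94 0.02:84 0.04:89 0.06:93 0.08:97 0.10:99 0.12:100 0.14:101 0.16:98 0.18:105 0.20:126 0.22:147 0.24:156 0.26:157 0.28:1
```

The upward reaction (3.9 N) shows the cover is on its stop, and the picture's edge reads 0. Withdraw forwards, then up.

drive_tool:
  steps:
    - {"offset": [-0.07, 0.07, 0], "spin": 0}
    - {"offset": [-0.22, 0.2, 0], "spin": 0}
    - {"offset": [-0.5, 0.48, 0], "spin": 0}
    - {"offset": [-0.9, 0.84, 0], "spin": 0}
    - {"offset": [-1.3, 1.2, 0], "spin": 0}
    - {"offset": [-1.5, 1.4, 0], "spin": 0}
    - {"offset": [-1.5, 1.4, 1], "spin": 0}
    - {"offset": [-1.5, 1.4, 2], "spin": 0}
    - {"offset": [-1.5, 1.4, 3], "spin": 0}
    - {"offset": [-1.5, 1.4, 3], "spin": 0}

```text
time: 13.95
eef_pos: [0.467, 0.4059, 0.1414]
ee_rot: [[-0.732, 0.682, 0.006], [0.682, 0.732, 0.004], [-0.002, 0.006, -1.0]]
ft_force: [0.2, 0.4, 0.5]
finger_gap: -0.005
grasp_force: 0.0
```

```bash
python3 look.py s10 4; python3 ang.py s10 | cut -c1-100; python3 - <<'E'
import numpy as np,cv2
a=np.load("pics/s10.npz")["img"]; a=cv2.resize(a[90:290,130:330],(600,600),interpolation=cv2.INTER_CUBIC)
cv2.imwrite("pics/i.png",np.clip(a*1.3,0,255).astype(np.uint8))
E
```

```text
t 14.15 F x_w,z [-0.3 -0.7  0.2 -0.5] [-0.8 -0.5 -0.3 -0.2] mean -0.31 -0.44 pos x_w,z -0.2224 0.1367
0.09 -0.02:113 0.00:95 0.02:82 0.04:85 0.06:91 0.08:97 0.10:99 0.12:99 0.14:99 0.16:98 0.18:98 0.20:
0.12 -0.02:120 0.00:93 0.02:84 0.04:91 0.06:96 0.08:98 0.10:97 0.12:99 0.14:100 0.16:98 0.18:103 0.2
```

View pics/i.png

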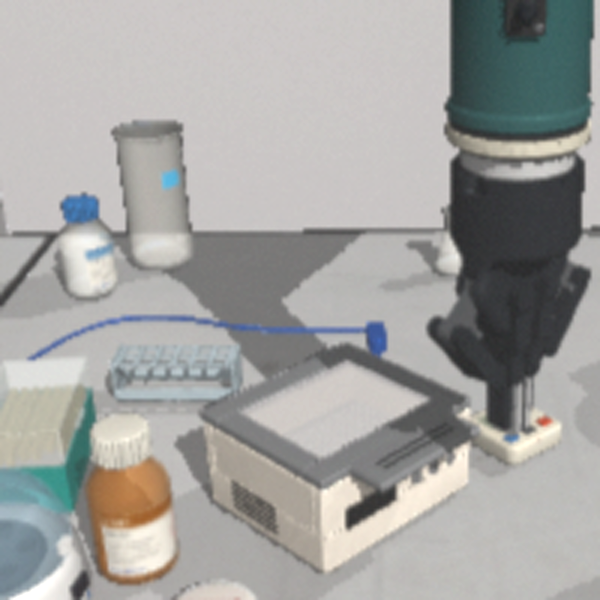

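The cover is fully shut (lip at about (415,450)). The gripper stands clear in front, only appearing to overlap the timer in this view, and the bystanders are unmoved. Handing in.

```bash
python3 -c "
from cell import env
print(env.hand_in())"
```

```text
the job is handed in; nothing more can be done
None
```

The cover was tipped, caught on the shut fingers' flank (not a finger's back, to keep the elbows clear), let down slowly until fully shut, and the finger taken away; the last picture shows the visible bystanders unmoved, and the job is handed in, with no verdict returned.

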